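# Find the unlocked cover of the socket box and push it open

### The job

One of the four identical covers of the bench socket box has been left unlocked: press gently with a fingertip on the ribbed far end of one cover after another until you find the one that rocks. Tip it up by pressing that end down, then push its raised near edge up and over until the cover stands open, leaning back past upright. Only press and push: grip or lift nothing, do not force the locked covers, and leave the things lying about where they are.

Things in the scene. Friction and masses are not known exactly. Their poses are not given: they have to be found in the camera images.
- socket_box: Low grey metal box screwed to the bench, 130 (its x, away from the robot) x 263 (its y, to the left) x 60 mm high. Origin: centre of its underside. On top four identical plain grey metal covers, 63 mm apart, flush with the 8 mm rim and the 5 mm bars between them, each over a well 114 x 58 mm, 50 mm deep. Three covers are locked from inside; which one is not differs each time and cannot be seen.
- cover_a (a joint): Angle of the leftmost cover (rad): 0 shut, grows as its near edge rises, 1.57 upright, 1.8 leaning back on its stop. Plate 112 x 56 x 5 mm; pivot along the box's y, 42 mm from its far end, 70 mm from its near edge, 14 mm beyond the box's middle, 57.5 mm above the bench. Pressed on the near side of the pivot, every cover is solid.
- cover_a_press (a point): Point on the top face of the leftmost cover, in the middle of the low dark ribs at its far end: 26 mm beyond the pivot, 16 mm before the far end (17 mm before the wall of the well). Turns with the cover; x from near edge to far end, y left along the pivot, z out of the top face.
- cover_a_edge (a point): Middle of the near edge of the leftmost cover, half-way through its thickness, 70 mm from the pivot. Turns with the cover.
- cover_b (a joint): Angle of the second from the left cover (rad): 0 shut, grows as its near edge rises, 1.57 upright, 1.8 leaning back on its stop. Same plate and pivot as cover_a. An unlocked cover yields to about 3 N on its ribbed far end, which dips into the well while the near edge rises; the stiff hinge keeps it at any angle where it is left.
- cover_b_press (a point): Point on the top face of the second from the left cover, in the middle of the low dark ribs at its far end: 26 mm beyond the pivot, 16 mm before the far end (17 mm before the wall of the well). Turns with the cover; x from near edge to far end, y left along the pivot, z out of the top face.
- cover_b_edge (a point): Middle of the near edge of the second from the left cover, half-way through its thickness, 70 mm from the pivot. Turns with the cover.
- cover_c (a joint): Angle of the third from the left cover (rad): 0 shut, grows as its near edge rises, 1.57 upright, 1.8 leaning back on its stop. Same plate and pivot as cover_a. A locked cover gives less than 0.05 rad.
- cover_c_press (a point): Point on the top face of the third from the left cover, in the middle of the low dark ribs at its far end: 26 mm beyond the pivot, 16 mm before the far end (17 mm before the wall of the well). Turns with the cover; x from near edge to far end, y left along the pivot, z out of the top face.
- cover_c_edge (a point): Middle of the near edge of the third from the left cover, half-way through its thickness, 70 mm from the pivot. Turns with the cover.
- cover_d (a joint): Angle of the rightmost cover (rad): 0 shut, grows as its near edge rises, 1.57 upright, 1.8 leaning back on its stop. Same plate and pivot as cover_a.
- cover_d_press (a point): Point on the top face of the rightmost cover, in the middle of the low dark ribs at its far end: 26 mm beyond the pivot, 16 mm before the far end (17 mm before the wall of the well). Turns with the cover; x from near edge to far end, y left along the pivot, z out of the top face.
- cover_d_edge (a point): Middle of the near edge of the rightmost cover, half-way through its thickness, 70 mm from the pivot. Turns with the cover.
- marker: White marker pen with a green cap, 135 x 17 mm, lying in front of the box. Bystander, to be left alone. Origin: centre of its underside.
- tweezers: Steel tweezers, 122 mm long, 9 mm high, lying in front of the box. Bystander, to be left alone. Origin: centre of its underside.
- relay: Blue block-shaped relay, 20 x 28 x 22 mm, standing right of the box. Bystander, to be left alone. Origin: centre of its underside.
- bnc_tee: Grey-white tee-shaped connector, 30 x 43 x 14 mm, lying behind the box. Bystander, to be left alone. Origin: centre of its underside.
- solder_reel: Reel of solder with red flanges, 58 x 76 x 50 mm, behind the box. Bystander, to be left alone. Origin: centre of its underside.
- fuse_box: Small cream-coloured carton, 34 x 60 x 24 mm, behind the box. Bystander, to be left alone. Origin: centre of its underside.

How it is judged:
On the way:
1. the unlocked cover has been found and rocked: its near edge stands up by at least 0.15 rad (value of joint any of cover_a, cover_b, cover_c, cover_d above 0.15 rad), for 0.1 s.
At the end, for the whole second after the job is handed in: the unlocked cover stands open past upright (at least 1.62 rad) and at rest, and the other three are still shut (under 0.08 rad) (((value of joint cover_a above 1.62 rad and value of joint each of cover_b, cover_c, cover_d below 0.08 rad and velocity of joint cover_a below 0.05 rad/s) or (value of joint cover_b above 1.62 rad and value of joint each of cover_a, cover_c, cover_d below 0.08 rad and velocity of joint cover_b below 0.05 rad/s) or (value of joint cover_c above 1.62 rad and value of joint each of cover_a, cover_b, cover_d below 0.08 rad and velocity of joint cover_c below 0.05 rad/s) or (value of joint cover_d above 1.62 rad and value of joint each of cover_a, cover_b, cover_c below 0.08 rad and velocity of joint cover_d below 0.05 rad/s))); the robot touches nothing.
It fails at once if a cover is forced (pressed with more than 60 N) (contact force between any of cover_a, cover_b, cover_c, cover_d and the arm above 60 N or contact force between any of cover_a, cover_b, cover_c, cover_d and the fingers above 60 N).
It fails at once if a bystander is lifted or moved by more than 25 mm (distance of any of marker, tweezers, relay, bnc_tee, solder_reel, fuse_box from where it was at the start of the episode above 0.025 m).
It also fails if it takes over 48 s, if anything falls off the work surface, if the arm or the gripper's body presses on something with over 40 N, if the wrist force passes 120 N, or if a joint passes its speed limit or range.

### The arm

A 6-joint arm with a two-finger parallel gripper is mounted at the origin on a cart in front of the work surface, level with it; the furniture and walls round the work are solid. World frame = base frame: x ahead of the robot, y to its left, z up, the work surface at z = 0. Lengths are in m, angles in rad, forces in N, time in s.
With the tool pointing down it reaches from about 0.325 to 0.875 m from the base axis. Payload 4.4 kg.
Tool frame: the origin (TCP) lies midway between the tips of the shut fingers; the grasp point (between the pads) lies 19 mm behind it; z points along the fingers, y is the line along which they close (so a half turn about z gives the same grasp; the last joint's range is limited). The gripper opens to 85 mm and grips with 20 to 120 N. Pads are 22 mm wide; open, the fingers measure 114 mm over their backs; the gripper's body (76 mm by 85 mm) begins 54 mm behind the grasp point. The pads swing forward as they close: fully open they stand 13 mm farther back than shut.
Start: joints at [1.063, 0.207, 1.542, -0, 1.393, -0.15], TCP at [0.201, 0.539, 0.231] pointing down, gripper open.
Joint ranges: [-2.73, 2.73], [-0.86, 2.22], [0.23, 2.46], [-1.11, 4.25], [0.08, 2.63], [-2.82, 2.82]. Speed limits (rad/s): [2.79, 2.79, 3.14, 3.14, 3.14, 3.14].

### API

Orientations are given as a unit quaternion [x, y, z, w].
In Python, from rig import observe, snapshot, calibration, close_job gives the robot as it stands.
- The arm moves only by the shell command python3 -m jog 'ROWS'. ROWS is text: rows parted by semicolons, each of 7 numbers parted by spaces: the shift along the world's x, y, z each as a share of 0.4 m, from -1 to 1, then the turn, a rotation vector about the world's x, y, z each as a share of 30 degrees, from -1 to 1, then the gripper's target within -1 to 1 (fully open at 1, half-way at 0, shut at -1). A call has 1 to 5 rows; each row shifts and turns the commanded pose from where the row before left it; what a row does not reach is not made up. A row lasts 1/8 s, in which the tool goes at most 62.5 mm and 10.7 degrees, less where a joint would pass 70% of its speed; a pose out of reach is approached as far as the arm can. A call with a number of a shift or a turn outside -1 to 1 is refused whole. A call with a gripper value outside its range is refused whole. The fingers move at their own pace and stop on an object; the grip force is fixed at half the most. Time passes only in rows, so rows that do not move let the fingers close. It gives the time, the measured TCP pose, the force, the opening and the grip force at its end, in the units of the state.
- observe(): the state, without advancing time (a new reading comes with each control period).
- snapshot(name): name is "scene" or "top" or "wrist"; returns the picture (384x512x3 uint8, blue, green, red); there is no depth.
- calibration(name): a dict with "intrinsics" (3x3 intrinsics, pixels), "view" (4x4, takes a point from world to camera coordinates); the wrist camera has in their place "mount" (4x4, takes a point from camera to tool coordinates, whose origin is the TCP and whose axes are the flange's). Camera axes: x right, y down, z forward; pixel columns grow to the right and rows downward; lengths in m; the calibration is good to about 2 mm. A picture is of the moment at which its call begins: read the wrist's pose just before it. calibration takes no time and is no camera call.
- close_job(): hands the job in; it is judged then, once.
The state is a dict: "time_s": time; "joint_pos": joint angles; "dq": joint speeds; "joint_efforts": joint torques, N m; "tool_pos": TCP position; "tcp_rot": TCP orientation; "contact_force": force on the tool from outside, world axes, zero at the start; "wrist_torque": the same for the moment, N m; "opening": finger opening in m; "grip_force": force on a finger pad.
Only numpy, scipy, OpenCV 4.12 (cv2) and the standard library are available. Lean on these libraries where they do the work, as an engineer would, in place of code of your own. Each camera call takes 0.05 s, during which the arm holds its last target. There are 200 camera calls.

## Working session

There is one attempt and no reset: what is moved stays moved. The work goes in short steps, Python scripts to look and compute and a shell command to move; the robot and the scene stay as the last step left them, time stands still between calls to the robot, and variables do not carry over. Pictures are saved under pics/ and viewed, at most 10 in all, crops included, and the job is handed in when it is done.

```bash
mkdir -p pics; python3 - <<'E'
from rig import *
import cv2
s=observe();print(s)
for n in("scene","top"):
    cv2.imwrite(f"pics/{n}0.png",snapshot(n));c=calibration(n);print(n,c)
E
```

```text
{'time_s': 0.0, 'joint_pos': array([ 1.06351788e+00,  2.07431815e-01,  1.54298143e+00,  5.46426916e-06,
        1.39352106e+00, -1.50511861e-01]), 'dq': array([ 1.58668795e-03,  7.32971397e-04,  4.04431195e-04, -3.12124392e-05,
       -2.36718116e-04, -2.86446683e-05]), 'joint_efforts': array([ 1.18643452e-04, -3.83016014e+01, -2.91600072e+01, -3.97559179e-04,
        1.04734517e-02, -1.67160493e-05]), 'tool_pos': array([0.20045095, 0.53810153, 0.23010604]), 'tcp_rot': array([ 1.77439107e-01,  9.84131085e-01, -1.10719922e-03, -3.80718005e-04]), 'contact_force': array([-0.18560286,  0.38676722, -0.38779743]), 'wrist_torque': array([ 0.03195794, -0.02937586, -0.04094876]), 'grip_force': 0.0, 'opening': 0.08542205920602433}
scene {'intrinsics': array([[408.22636399,   0.        , 255.3452101 ],
       [  0.        , 408.22636399, 198.7309687 ],
       [  0.        ,   0.        ,   1.        ]]), 'view': array([[ 0.90597833, -0.42310117, -0.01373567, -0.47165366],
       [-0.17987034, -0.35537487, -0.91725425,  0.18670462],
       [ 0.38321004,  0.83348311, -0.39806528,  0.56375687],
       [ 0.        ,  0.        ,  0.        ,  1.        ]])}
top {'intrinsics': array([[462.51032199,   0.        , 256.04067371],
       [  0.        , 462.51032199, 194.19211525],
       [  0.        ,   0.        ,   1.        ]]), 'view': array([[-0.02593942, -0.99952488, -0.0166484 ,  0.12064821],
       [-0.99780848,  0.02690179, -0.0604527 ,  0.59427664],
       [ 0.06087185,  0.0150438 , -0.99803221,  0.87725291],
       [ 0.        ,  0.        ,  0.        ,  1.        ]])}
```

View pics/top0.png

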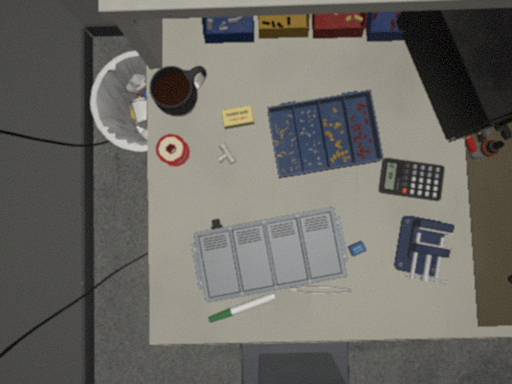

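View pics/scene0.png

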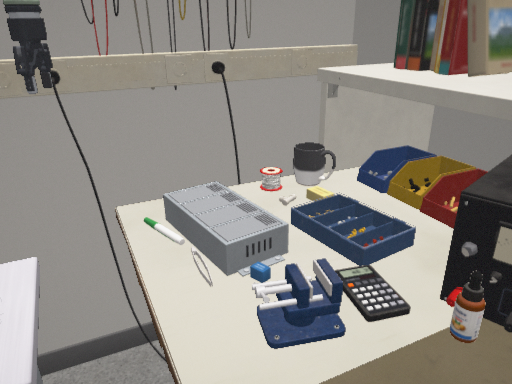

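The top view shows the box at columns 193–348, rows 208–298, with the ribs at (215,240), (249,233), (283,227) and (317,222). The marker is at (240,308), the tweezers at (320,290) and the relay at (357,248). Next I'll enlarge the box region.

```bash
python3 - <<'E'
import cv2
a=cv2.imread("pics/top0.png")[200:310,180:360]
cv2.imwrite("pics/crop.png",cv2.resize(a,None,fx=4.4,fy=4.4,interpolation=cv2.INTER_CUBIC))
E
```

```text
(no output)
```

View pics/crop.png

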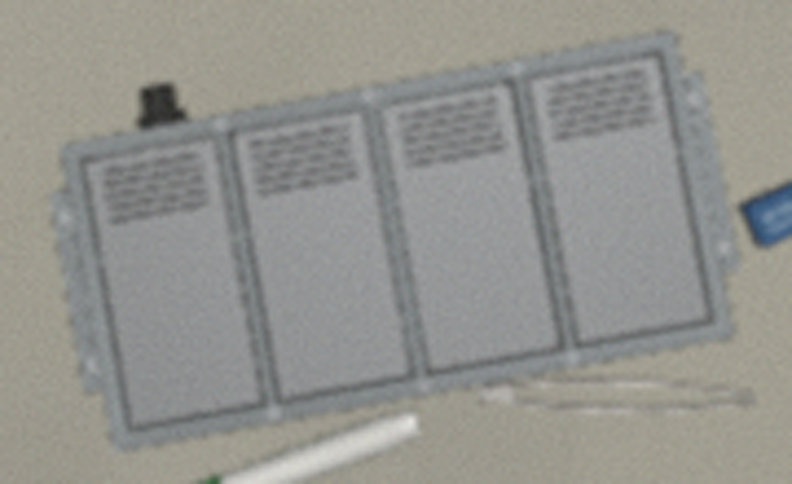

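The enlarged crop gives the outer corners of the cover field: (82,158), (660,52), (714,320) and (124,431). The rib centres are (157,189), (304,153), (455,128) and (601,101).

```bash
cat > h.py <<'E'
import numpy as np
from rig import calibration
def ray(n,uv,z):
    c=calibration(n);R=c["view"][:3,:3];t=c["view"][:3,3]
    o=-R.T@t;d=R.T@np.linalg.inv(c["intrinsics"])@[*uv,1.]
    return o+d*(z-o[2])/d[2]
def pix(n,P):
    c=calibration(n);p=c["intrinsics"]@(c["view"][:3]@[*P,1.]);return p[:2]/p[2]
E
python3 - <<'E'
import numpy as np
from h import *
px=np.array([(82,158),(660,52),(714,320),(124,431),(157,189),(304,153),(455,128),(601,101)])/4.4+[180,200]-.4
W=np.array([ray("top",p,.06)[:2] for p in px])
B=np.array([(57,123.5),(57,-123.5),(-57,-123.5),(-57,123.5)]+[(40,y) for y in(94.5,31.5,-31.5,-94.5)])/1e3
mb=B.mean(0);mw=W.mean(0);H=(B-mb).T@(W-mw);U,S,V=np.linalg.svd(H);R=V.T@np.diag([1,np.linalg.det(V.T@U.T)])@U.T
t=mw-R@mb;print("t",t,"yaw",np.arctan2(R[1,0],R[0,0]),"res",np.round((W-(B@R.T+t))*1e3,1))
for n,y in zip("abcd",(.0945,.0315,-.0315,-.0945)):
    print(n,"press",R@[.04,y]+t,"pivot",R@[.014,y]+t,"edge",R@[-.056,y]+t)
for n,p,z in(("relay",(357,248),.02),("marker1",(210,319),.01),("marker2",(274,296),.01),("reel",(172,150),.05),("mug",(173,88),.08),("tee",(226,154),.01),("fuse",(238,117),.02)):print(n,ray("top",p,z))
E
```

```text
t [0.48458282 0.08236176] yaw 0.1574619686042283 res [[-0.1 -0.5]
 [-0.9  0.5]
 [ 0.1 -0. ]
 [-0.9  2. ]
 [-1.6 -0.4]
 [ 1.9 -0. ]
 [ 0.9 -1.2]
 [ 0.7 -0.2]]
a press [0.50926922 0.18196513] pivot [0.48359088 0.17788801] edge [0.41445689 0.16691117]
b press [0.51914838 0.11974453] pivot [0.49347004 0.11566742] edge [0.42433605 0.10469058]
c press [0.52902754 0.05752394] pivot [0.5033492  0.05344683] edge [0.43421521 0.04246998]
d press [ 0.5389067  -0.00469665] pivot [ 0.51322836 -0.00877376] edge [ 0.44409437 -0.01975061]
relay [ 0.48878418 -0.0857519   0.02      ]
marker1 [0.359098   0.20007037 0.01      ]
marker2 [0.40006455 0.07547415 0.01      ]
reel [0.68316821 0.26082234 0.05      ]
mug [0.79297689 0.25138172 0.08      ]
tee [0.67868894 0.16212625 0.01      ]
fuse [0.74941115 0.13623955 0.02      ]
```

```bash
python3 -m jog '0.0965 -0.1113 0 0 0 0.25 -1;0.0965 -0.1113 0 0 0 0.25 -1;0.0965 -0.1113 0 0 0 0.25 -1;0.0965 -0.1113 0 0 0 0.23 -1;0.0965 -0.1113 0 0 0 0 -1'; python3 -m jog '0.0965 -0.1113 0 0 0 0 -1;0.0965 -0.1113 -0.05 0 0 0 -1;0.0965 -0.1113 -0.05 0 0 0 -1;0 0 -0.1 0 0 0 -1;0 0 -0.1 0 0 0 -1'; python3 -m jog '0 0 0 0 0 0 -1;0 0 0 0 0 0 -1'
python3 - <<'E'
from rig import *
s=observe();print(s["tool_pos"],s["tcp_rot"],s["joint_pos"],s["contact_force"])
E
```

```text
time_s: 0.72
tool_pos: [0.3945, 0.3145, 0.2309]
tcp_rot: [-0.079, 0.997, -0.0, -0.0]
contact_force: [0.7, 0.5, -0.3]
opening: -0.0003
grip_force: 0.0
time_s: 1.35
tool_pos: [0.5101, 0.1815, 0.11]
tcp_rot: [-0.077, 0.997, 0.0, 0.0]
contact_force: [0.0, -0.4, -0.1]
opening: 0.0003
grip_force: 0.0
time_s: 1.6
tool_pos: [0.5104, 0.1829, 0.1124]
tcp_rot: [-0.078, 0.997, 0.0, 0.001]
contact_force: [1.3, 0.7, 0.7]
opening: -0.0001
grip_force: 0.0
[0.51037666 0.18294288 0.11238748] [-7.82405441e-02  9.96934224e-01  8.18457140e-05  7.50899762e-04] [ 1.84510614e-01  2.65909488e-01  1.73372816e+00  3.95329632e-06
  1.14044432e+00 -1.54292859e+00] [1.25963487 0.66367779 0.72528371]
```

```bash
python3 -m jog '0 0 -0.09 0 0 0 -1;0 0 -0.015 0 0 0 -1;0 0 0 0 0 0 -1'; for i in 1 ; do python3 -m jog '0 0 -0.01 0 0 0 -1'; done;  python3 -m jog '0 0 -0.005 0 0 0 -1'; python3 -m jog '0 0 -0.005 0 0 0 -1;0 0 0 0 0 0 -1'
```

```text
time_s: 1.98
tool_pos: [0.5104, 0.183, 0.0705]
tcp_rot: [-0.078, 0.997, 0.0, 0.001]
contact_force: [0.0, 0.1, 0.4]
opening: 0.0001
grip_force: 0.0
time_s: 2.1
tool_pos: [0.5115, 0.1831, 0.0673]
tcp_rot: [-0.078, 0.997, 0.0, 0.002]
contact_force: [0.2, -1.0, -0.8]
opening: -0.0002
grip_force: 0.0
time_s: 2.22
tool_pos: [0.5104, 0.1828, 0.0642]
tcp_rot: [-0.078, 0.997, 0.0, 0.001]
contact_force: [-0.0, 0.7, 0.3]
opening: -0.0004
grip_force: 0.0
time_s: 2.48
tool_pos: [0.5095, 0.1826, 0.0612]
tcp_rot: [-0.078, 0.997, -0.0, -0.0]
contact_force: [-0.5, -0.2, -0.3]
opening: -0.0002
grip_force: 0.0
```

```bash
for i in 1 2; do python3 -m jog '0 0 -0.004 0 0 0 -1;0 0 0 0 0 0 -1'|grep -E 'tool_pos|force: \['; done
```

```text
tool_pos: [0.5099, 0.1827, 0.0599]
contact_force: [-1.0, 0.3, 1.1]
tool_pos: [0.5099, 0.1827, 0.0598]
contact_force: [-4.9, -0.6, 11.7]
```

Cover a holds at 12 N, so it's locked. On to b.

```bash
python3 -m jog '0 0 0.03 0 0 0 -1;0.0125 -0.0777 0 0 0 0 -1;0.012 -0.0777 0 0 0 0 -1;0 0 -0.02 0 0 0 -1;0 0 0 0 0 0 -1'|grep -E 'tool_pos|force: \['; for i in 1 ; do python3 -m jog '0 0 -0.006 0 0 0 -1;0 0 0 0 0 0 -1'|grep -E 'tool_pos|force: \['; done;  python3 -m jog '0 0 -0.004 0 0 0 -1;0 0 0 0 0 0 -1'|grep -E 'tool_pos|force: \['
```

```text
tool_pos: [0.5186, 0.1207, 0.0613]
contact_force: [-0.2, 0.6, -0.7]
tool_pos: [0.5194, 0.1213, 0.0599]
contact_force: [-0.8, -0.3, 1.7]
tool_pos: [0.5195, 0.1213, 0.0598]
contact_force: [-4.9, 0.0, 11.3]
```

Cover b is also locked. On to c.

```bash
python3 -m jog '0 0 0.03 0 0 0 -1;0.0125 -0.0777 0 0 0 0 -1;0.012 -0.0785 0 0 0 0 -1;0 0 -0.02 0 0 0 -1;0 0 0 0 0 0 -1'|grep -E 'tool_pos|force: \['; for i in 1 ; do python3 -m jog '0 0 -0.006 0 0 0 -1;0 0 0 0 0 0 -1'|grep -E 'tool_pos|force: \['; done;  python3 -m jog '0 0 -0.004 0 0 0 -1;0 0 0 0 0 0 -1'|grep -E 'tool_pos|force: \['
```

```text
tool_pos: [0.5283, 0.0585, 0.0612]
contact_force: [-0.7, 0.8, 0.7]
tool_pos: [0.5292, 0.0588, 0.0597]
contact_force: [0.1, -0.6, -0.0]
tool_pos: [0.5293, 0.0586, 0.0583]
contact_force: [-0.9, 2.3, 3.2]
```

Cover c yields at 3 N, so it's the unlocked one. I'll press it down in steps.

```bash
for i in 1 2; do python3 -m jog '0 0 -0.01 0 0 0 -1;0 0 0 0 0 0 -1'|grep -E 'tool_pos|force: \['; done;  python3 -m jog '0 0 -0.012 0 0 0 -1;0 0 0 0 0 0 -1'|grep -E 'tool_pos|force: \['
```

```text
tool_pos: [0.5294, 0.0581, 0.0539]
contact_force: [0.7, 2.0, 1.7]
tool_pos: [0.5294, 0.0577, 0.0497]
contact_force: [0.3, 0.5, 2.3]
tool_pos: [0.5296, 0.0576, 0.0449]
contact_force: [1.4, -0.7, 0.0]
```

```bash
python3 - <<'E'
from rig import *
import cv2
from h import *
for n in("scene",):
    a=snapshot(n);u=pix(n,(.48,.05,.08)).astype(int);print(u)
    a=a[max(0,u[1]-90):u[1]+70,max(0,u[0]-110):u[0]+110]
    cv2.imwrite("pics/s1.png",cv2.resize(a,None,fx=3,fy=3,interpolation=cv2.INTER_CUBIC))
E
```

```text
[223 203]
```

View pics/s1.png

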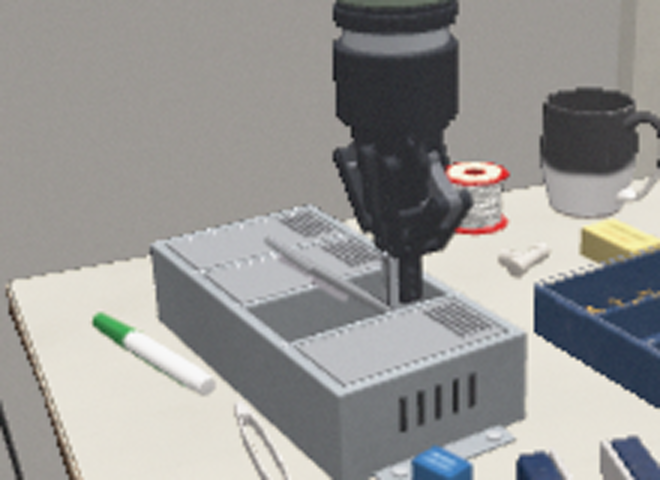

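Cover c is tilted up, with its near edge at about (270,240) in the crop, and the fingertip is in the well. I'll press a little deeper.

```bash
for i in 1 ; do python3 -m jog '0 0 -0.01 0 0 0 -1;0 0 0 0 0 0 -1'|grep -E 'tool_pos|force: \['; done;  python3 -m jog '0 0 -0.01 0 0 0 -1;0 0 0 0 0 0 -1'|grep -E 'tool_pos|force: \['
python3 - <<'E'
from rig import *
import cv2
from h import *
n="scene"
a=snapshot(n)[113:273,113:333]
cv2.imwrite("pics/s2.png",cv2.resize(a,None,fx=3,fy=3,interpolation=cv2.INTER_CUBIC))
# predicted edge ends for several angles
c,s=np.cos(.1575),np.sin(.1575);R=np.array([[c,-s],[s,c]])
for th in(.6,.8,1,1.2):
    print(th,*[(3*(pix(n,[*(R@[.014-.07*np.cos(th),y]+[.4846,.0824]),.0575+.07*np.sin(th)])-[113,113])).round() for y in(-.0595,-.0035)])
E
```

```text
tool_pos: [0.5294, 0.0578, 0.041]
contact_force: [2.2, -0.6, 0.3]
tool_pos: [0.5292, 0.058, 0.0369]
contact_force: [1.7, -1.1, 1.6]
0.6 [304. 276.] [260. 245.]
0.8 [316. 255.] [272. 226.]
1 [332. 237.] [287. 209.]
1.2 [350. 222.] [304. 195.]
```

View pics/s2.png

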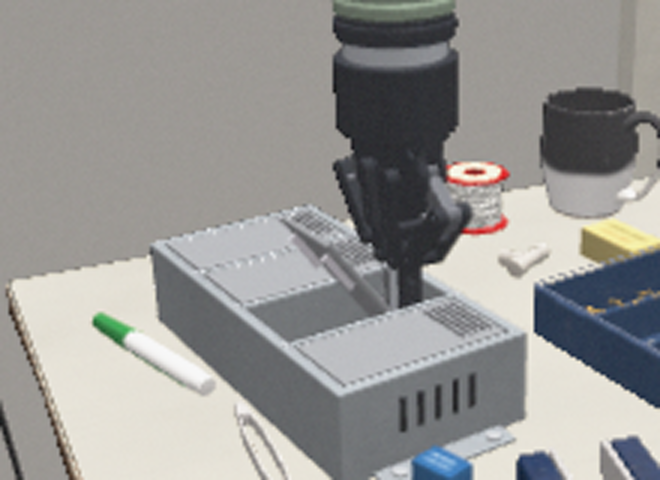

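The cover now stands at about 0.9–1.0 rad, with its edge ends near (290,222) and (330,250). I'll retract up, go round to the near side, and come down in front of the raised edge.

```bash
python3 -m jog '0 0 0.05 0 0 0 -1;0 0 0.15 0 0 0 -1;0 0 0.145 0 0 0 -1;0 0 0 0 0 0 -1'|grep -E 'tool_pos|force: \[';python3 -m jog '-0.1375 -0.0225 0 0 0 0 -1;-0.1375 -0.0225 0 0 0 0 -1;0 0 -0.1 0 0 0 -1;0 0 -0.1 0 0 0 -1;0 0 0 0 0 0 -1'|grep -E 'tool_pos|force: \['
python3 - <<'E'
from rig import *
import cv2
a=snapshot("scene")[113:273,113:333]
cv2.imwrite("pics/s3.png",cv2.resize(a,None,fx=3,fy=3,interpolation=cv2.INTER_CUBIC))
E
```

```text
tool_pos: [0.5325, 0.058, 0.1806]
contact_force: [0.2, -0.6, -0.1]
tool_pos: [0.4138, 0.0406, 0.0911]
contact_force: [-1.0, -0.1, 0.3]
```

View pics/s3.png

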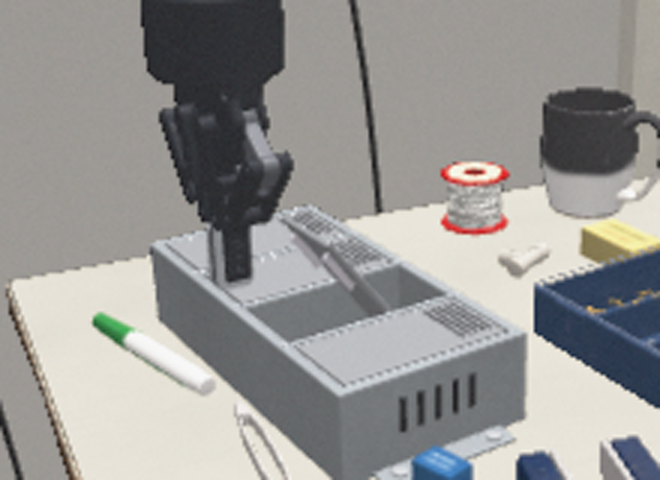

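The cover stays up at about 1 rad and the finger is in front of its edge. Pushing it over now.

```bash
for i in 1; do python3 -m jog '0.03 0.0048 0 0 0 0 -1;0.03 0.0048 0 0 0 0 -1;0.02 0.0032 0 0 0 0 -1;0.02 0.0032 0 0 0 0 -1;0.02 0.0032 0 0 0 0 -1'|grep -E 'tool_pos|force: \['; done; python3 -m jog '0.02 0.0032 0 0 0 0 -1;0.02 0.0032 0 0 0 0 -1;0.015 0.0024 0 0 0 0 -1'|grep -E 'tool_pos|force: \['
python3 -m jog '0.01 0.0016 0 0 0 0 -1;0.01 0.0016 0 0 0 0 -1;0 0 0 0 0 0 -1'|grep -E 'tool_pos|force: \['
```

```text
tool_pos: [0.4677, 0.0478, 0.0953]
contact_force: [-2.1, -0.9, 0.7]
tool_pos: [0.4899, 0.0513, 0.0953]
contact_force: [-1.2, -1.1, 1.6]
tool_pos: [0.4975, 0.0525, 0.0951]
contact_force: [0.1, -0.3, 0.9]
```

```bash
python3 -m jog '0.004 0.0006 0 0 0 0 -1;0 0 0 0 0 0 -1'|grep -E 'tool_pos|force: \['; python3 -m jog '0.004 0.0006 0 0 0 0 -1;0 0 0 0 0 0 -1'|grep -E 'tool_pos|force: \['
python3 - <<'E'
from rig import *
import cv2
a=snapshot("scene")[113:273,113:333]
cv2.imwrite("pics/s4.png",cv2.resize(a,None,fx=3,fy=3,interpolation=cv2.INTER_CUBIC))
E
```

```text
tool_pos: [0.4986, 0.0527, 0.0951]
contact_force: [-0.2, 0.4, -1.5]
tool_pos: [0.499, 0.0528, 0.0949]
contact_force: [-5.1, -0.5, 1.3]
```

View pics/s4.png

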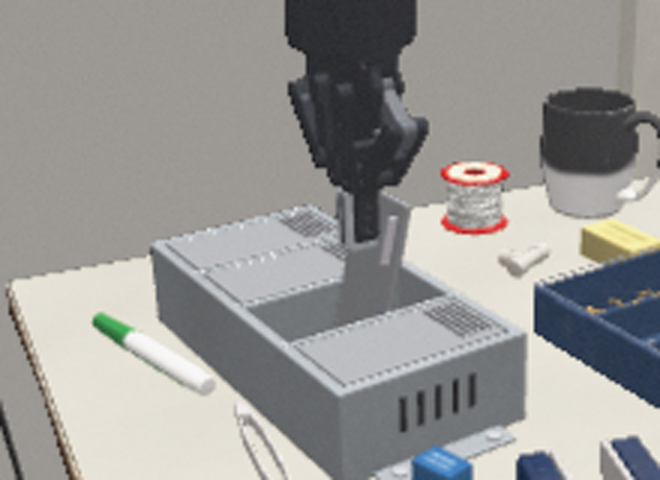

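The cover leans back past upright, with its top edge near (390,205), and the rising force shows it has reached its stop. Next I'll back the finger away and raise it.

```bash
python3 -m jog '-0.06 -0.0095 0 0 0 0 -1;-0.12 -0.019 0 0 0 0 -1;0 0 0.13 0 0 0 -1;0 0 0.1 0 0 0 -1;0 0 0 0 0 0 -1'|grep -E 'time|tool_pos|force: \['
python3 - <<'E'
from rig import *
import cv2
a=snapshot("scene")[113:273,113:333]
cv2.imwrite("pics/s5.png",cv2.resize(a,None,fx=3,fy=3,interpolation=cv2.INTER_CUBIC))
E
```

```text
time_s: 10.3
tool_pos: [0.4322, 0.0413, 0.1917]
contact_force: [0.1, -0.0, -0.3]
```

View pics/s5.png

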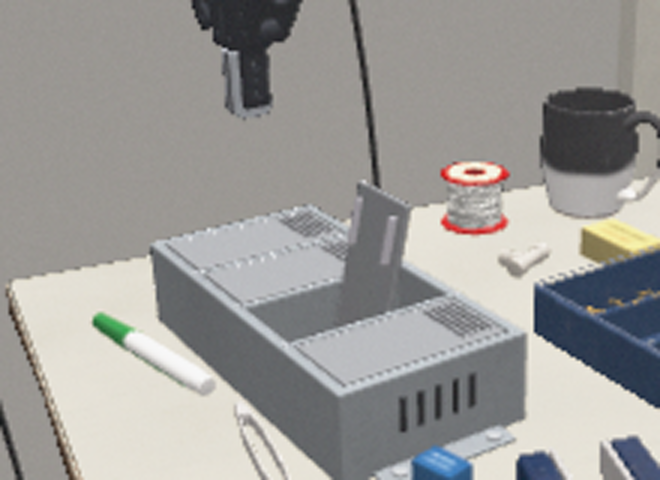

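The cover stands open, leaning back, with its top edge from (360,185) to (410,208). The robot is clear and the bystanders haven't moved.

```bash
python3 -m jog '0 0 0 0 0 0 -1;0 0 0 0 0 0 -1' >/dev/null; python3 -c "from rig import *;print(close_job())"
```

```text
the job is handed in; nothing more can be done
None
```

The third cover from the left (cover_c) was the unlocked one; it now stands open, leaning back on its stop, and the job is handed in; covers a and b held at about 12 N, and d was never pressed.

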